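# Sort the stray chocolates into the revolving display and present the cone dish

## Robot

A 6-joint arm with a two-finger parallel gripper is mounted at the origin on the work surface. World frame = base frame: x ahead of the robot, y to its left, z up, the work surface at z = 0. Lengths are in m, angles in rad, forces in N, time in s.
With the tool pointing down it reaches from about 0.4 to 0.825 m from the base axis. Payload 7 kg.
Tool frame: the origin (TCP) lies at the very end of the fingers, on their centre line; the grasp point (between the pads) lies 19 mm behind it (env.hold_point_z is the z of the grasp point in the tool frame, in m); z points along the fingers, y is the line along which they close (so a half turn about z gives the same grasp; the last joint's range is limited). The gripper opens to 88 mm and grips with 3 to 60 N. Pads are 19 mm wide; open, the fingers measure 130 mm over their backs; the gripper's body (78 mm by 193 mm) begins 47 mm behind the grasp point.
Start: joints at [-1.032, 0.359, 0.012, 0, -1.224, -0.288], TCP at [0.167, -0.654, 0.227] pointing down, gripper open.
Joint ranges: [-3.07, 3.07], [-1.43, 2.12], [-1.02, 1.25], [-3.03, 1.67], [-3.05, -0], [-3.03, 3.03]. Speed limits (rad/s): [2.39, 2.39, 3.01, 3.14, 3.14, 3.14].

## Interface

Orientations are given as a unit quaternion [x, y, z, w].
In Python, from station import env gives the robot as it stands. The module is installed in compiled form; this text tells all that it offers.
- The arm moves only by the tool step_arm, never from a script. Its argument "targets" is a list of rows, each an object with "xyz": the shift along the tool's x, y, z in cm, a list of three; "delta_rot": the turn, a rotation vector about the tool's x, y, z in rad, a list of three; "grip": the opening in per cent of the stroke, from 0 (shut) to 100 (fully open). In form: [{"xyz": [dx, dy, dz], "delta_rot": [wx, wy, wz], "grip": grip}, ...]. A call has 1 to 20 rows; each row shifts and turns the commanded pose from where the row before left it, along the tool's axes as they then stand; what a row does not reach is not made up. A row lasts 1/10 s, in which the tool goes at most 50 mm and 8.59 degrees, less where a joint would pass 70% of its speed; a pose out of reach is approached as far as the arm can. A call with a gripper value outside its range is refused whole. The fingers move at their own pace and stop on an object; "newtons" is the grip in N (left out, the last holds). Time passes only in rows, so rows that do not move let the fingers close. It gives the time, the measured TCP pose, the force, the opening and the grip force at its end, in the units of the state.
- env.read_state(): the state, without advancing time (a new reading comes with each control period).
- env.grab_frame(name): name is "scene" or "side" or "wrist"; returns (picture, depth): 384x512x3 uint8, red, green, blue; 384x512 float32, m along the optical axis (not along the pixel's ray), 0 where there is no reading.
- env.calibration(name): a dict with "fx", "fy", "cx", "cy" (pixels), "R" (3x3) and "t" (3): a world point X has camera coordinates R X + t; the wrist camera has in their place "mount" (4x4, takes a point from camera to tool coordinates, whose origin is the TCP and whose axes are the flange's). Camera axes: x right, y down, z forward; pixel columns grow to the right and rows downward; lengths in m; the calibration is good to about 2 mm. A picture is of the moment at which its call begins: read the wrist's pose just before it. calibration takes no time and is no camera call.
- env.close_job(): hands the job in; it is judged then, once.
The state is a dict: "time_s": time; "q": joint angles; "joint_vel": joint speeds; "joint_efforts": joint torques, N m; "position": TCP position; "ee_rot": TCP orientation; "wrist_force": force on the tool from outside, world axes, zero at the start; "wrist_torque": the same for the moment, N m; "opening": finger opening in m; "grip_force": force on a finger pad.
Only numpy, scipy, OpenCV 4.12 (cv2) and the standard library are available. Lean on these libraries where they do the work, as an engineer would, in place of code of your own. Each camera call takes 0.05 s, during which the arm holds its last target. There are 200 camera calls.

## Task

Stand the stray chocolate cone upright in the carousel's dish whose post has a cone on top, and the stray chocolate barrel upright in the dish whose post has a barrel (a short flat-topped cylinder) on top. Then turn the carousel until the cone dish's post is in line with the blank card on the stand, which marks the front, and finish with the gripper still holding the carousel there, motionless. Leave the jar, the gift box and the scoop alone.

Things in the scene. Friction and masses are not known exactly. Their poses are not given: they have to be found in the camera images.
- stand: fixed steel foot of the carousel, with a flat tongue along its +x to an upright blank card (60 mm wide, top 56 mm above the counter) 190 mm from the axis. Origin on the counter, on the carousel's axis; x points to the card, which is the front (away from the robot, up to 23 degrees either way)
- front_mark (a point): empty point in line with the card, 125 mm from the axis along the stand's x, 77 mm above the counter: where the cone dish's post belongs (compare horizontally)
- carousel: dark wooden disc, 280 mm diameter, 16 mm thick, its top 40 mm above the counter, carrying the three dishes 120 degrees apart. Turns freely either way about the vertical axis through its origin; light friction (0.03 N m) leaves it where let go. Origin on the axis at the disc's underside, 24 mm above the counter; x points to the cone dish
- cone_dish (a point): low white tray fixed on the carousel, inside 66 mm radially (x, outward) by 90 mm, 3 mm walls 10 mm high. Origin: centre of its inner floor, 43 mm above the counter, 77 mm from the axis; z up. 48 mm out along x stands its brass post, 12 mm diameter, 60 mm above the floor, topped by a cone 30 mm wide, 20 mm high, point up. Empty at the start
- cone_post (a point): point on the axis of the cone dish's post, 125 mm from the carousel's axis, 77 mm above the counter: a good height to grip the post (12 mm diameter; plain up to 103 mm, its cone's point at 123 mm). From above, with one finger on either side of it along the disc's rim, the gripper clears the chocolate in the dish
- barrel_dish (a point): low white tray fixed on the carousel, inside 66 mm radially (x, outward) by 90 mm, 3 mm walls 10 mm high. Origin: centre of its inner floor, 43 mm above the counter, 77 mm from the axis; z up. 48 mm out along x stands its brass post, 12 mm diameter, 60 mm above the floor, topped by a flat-topped cylinder 30 mm wide, 18 mm high. Empty; 120 degrees anticlockwise (from above) from the cone dish
- ball_dish (a point): low white tray fixed on the carousel, inside 66 mm radially (x, outward) by 90 mm, 3 mm walls 10 mm high. Origin: centre of its inner floor, 43 mm above the counter, 77 mm from the axis; z up. 48 mm out along x stands its brass post, 12 mm diameter, 60 mm above the floor, topped by a 28 mm ball. Full with six fixed balls; 120 degrees clockwise (from above) from the cone dish
- cone: stray brown chocolate with a pointed top, standing loose on the counter to one side of the carousel: straight round foot 36 mm diameter and 30 mm high, then a cone to the point 72 mm above the counter; 28 to 56 g. Origin at the centre of its underside, z up
- barrel: stray brown chocolate cylinder, flat top, 36 mm diameter, 36 mm high, 28 to 56 g, standing loose on the counter on the other side of the carousel. Origin at the centre of its underside, z up
- jar: bystander: closed glass jar, 64 mm diameter, 100 mm high, standing on the counter; leave alone. Origin at the centre of its underside
- giftbox: bystander: closed gift box with white lid, 94 x 124 mm, 52 mm high, on the counter; leave alone. Origin at the centre of its underside
- scoop: bystander: spoon-like scoop, 170 mm long, lying on the counter; leave alone. Its length lies along its x
Mind the look-alikes: they are no part of the job. Leave any green or red look-alike of the barrel alone.

How it is judged:
On the way, in this order (a step that is already met when the one before it is completed fails the run):
1. cone upright in the cone dish and barrel upright in the barrel dish, both let go (x of cone in the frame of cone_dish between -0.033 and 0.033 m and y of cone in the frame of cone_dish between -0.045 and 0.045 m and z of cone in the frame of cone_dish between -0.004 and 0.006 m and angle between each of cone, barrel's own z axis and vertical below 0.2 rad and x of barrel in the frame of barrel_dish between -0.033 and 0.033 m and y of barrel in the frame of barrel_dish between -0.045 and 0.045 m and z of barrel in the frame of barrel_dish between -0.004 and 0.006 m and contact force between the fingers and cone below 0.1 N and contact force between the fingers and barrel below 0.1 N), for 0.2 s.
2. then the carousel is turned until the cone dish's post is at the front mark, held by the gripper's fingers (horizontal distance between cone_post and front_mark below 0.015 m and contact force between the fingers and carousel above 1 N), for 0.2 s.
At the end, for the whole second after the job is handed in: Cone and barrel stand upright (within 0.2 rad) on the floors of their own dishes; the cone dish's post is within 15 mm horizontally of the front mark; the fingers hold the carousel with over 1 N and it is still (below 0.05 rad/s), through the last second (all of step 2 and x of cone in the frame of cone_dish between -0.033 and 0.033 m and y of cone in the frame of cone_dish between -0.045 and 0.045 m and z of cone in the frame of cone_dish between -0.004 and 0.006 m and angle between each of cone, barrel's own z axis and vertical below 0.2 rad and x of barrel in the frame of barrel_dish between -0.033 and 0.033 m and y of barrel in the frame of barrel_dish between -0.045 and 0.045 m and z of barrel in the frame of barrel_dish between -0.004 and 0.006 m and angular speed of carousel below 0.05 rad/s); the arm keeps its last pose, push and grip.
It fails at once if the jar was disturbed (moved more than 20 mm) (distance of jar from where it was at the start of the episode above 0.02 m).
It fails at once if the giftbox was disturbed (moved more than 20 mm) (distance of giftbox from where it was at the start of the episode above 0.02 m).
It fails at once if the scoop was disturbed (moved more than 20 mm) (distance of scoop from where it was at the start of the episode above 0.02 m).
It also fails if it takes over 72 s, if anything falls off the work surface, if the arm or the gripper's body presses on something with over 40 N, if the wrist force passes 120 N, or if a joint passes its speed limit or range.

## Working session

There is one attempt and no reset: what is moved stays moved. The work goes in short steps, Python scripts to look and compute and a tool call to move; the robot and the scene stay as the last step left them, time stands still between calls to the robot, and variables do not carry over. Pictures are saved under pics/ and viewed, at most 10 in all, crops included, and the job is handed in when it is done.

Besides the shell and the picture viewer there is one more tool, called after "Call:" by a JSON object that holds its "name" and its "arguments". step_arm: Moves the arm, as the interface text tells. Its arguments: {"type":"object","properties":{"targets":{"type":"array","items":{"type":"object","properties":{"xyz":{"type":"array","items":{"type":"number"}},"delta_rot":{"type":"array","items":{"type":"number"}},"grip":{"type":"number"}}}},"newtons":{"type":"number"}},"required":["targets"]}

```bash
mkdir -p pics; python3 - <<'E'
from station import env
import cv2,numpy as np
np.set_printoptions(precision=4,suppress=True)
for n in("scene","side"):
    im,d=env.grab_frame(n); cv2.imwrite(f"pics/{n}0.png",im[:,:,::-1]); np.save(f"{n}_d.npy",d); 
    c=env.calibration(n); print(n,c)
s=env.read_state(); print(s); print(env.calibration("wrist"))
E
```

```text
scene {'fx': 494.75322448350016, 'fy': 494.75322448350016, 'cx': 258.45733264053945, 'cy': 192.35865486226135, 'R': array([[-0.5177,  0.8554,  0.0177],
       [ 0.457 ,  0.294 , -0.8394],
       [-0.7232, -0.4265, -0.5432]]), 't': array([ 0.2533, -0.1406,  1.5904])}
side {'fx': 357.48729095356776, 'fy': 357.48729095356776, 'cx': 261.29693449151915, 'cy': 192.55562774404657, 'R': array([[-0.7582, -0.6518, -0.0155],
       [-0.3766,  0.4573, -0.8056],
       [ 0.5322, -0.605 , -0.5922]]), 't': array([0.3869, 0.2394, 0.8897])}
{'time_s': 0.1, 'q': array([-1.0319,  0.3593,  0.0111, -0.0003, -1.2241, -0.2881]), 'joint_vel': array([-0.0015, -0.0026,  0.0019,  0.0003,  0.0007, -0.0011]), 'joint_efforts': array([ -0.0012, -58.4165,  29.3753,   7.0156,   0.0102,  -0.0001]), 'position': array([ 0.1674, -0.6535,  0.2257]), 'ee_rot': array([-0.125 ,  0.9922,  0.0007, -0.0002]), 'wrist_force': array([-0.3212,  0.3253,  0.0015]), 'wrist_torque': array([-0.0374,  0.0535,  0.0397]), 'grip_force': 0.0, 'opening': 0.08797495985819996}
{'fx': 285.85314019055744, 'fy': 285.85314019055744, 'cx': 254.45159626442552, 'cy': 192.9445603286103, 'mount': array([[ 0.0004, -0.955 , -0.2966,  0.0806],
       [ 1.    ,  0.0006, -0.0006,  0.0003],
       [ 0.0007, -0.2966,  0.955 , -0.1577],
       [ 0.    ,  0.    ,  0.    ,  1.    ]])}
```

View pics/scene0.png

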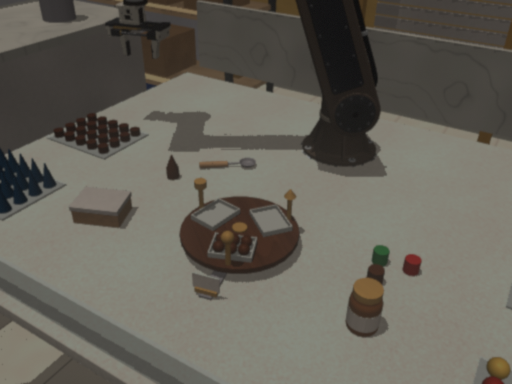

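View pics/side0.png

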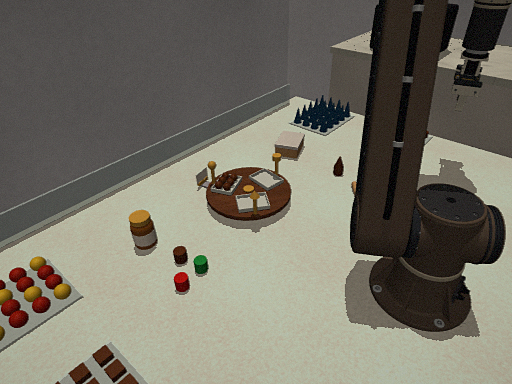

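Scene view: the stray cone is at (172,166). There are three barrel shapes: brown at (376,273), green at (381,255) and red at (412,264). Brown is the one meant, because the task says to leave the coloured ones. The post tops are pointed at (290,196), flat at (200,185) and a ball at (228,240). I'll confirm all this in one enlarged crop, which I'll also use for the measuring.

```bash
cat > h.py <<'E'
from station import env
import cv2,numpy as np
from scipy.spatial.transform import Rotation as Ro
np.set_printoptions(precision=4,suppress=True)
def bp(n,u,v,d):
    c=env.calibration(n); p=np.array([(u-c["cx"])/c["fx"],(v-c["cy"])/c["fy"],1])*d
    return c["R"].T@(p-c["t"])
def onz(n,u,v,z):
    c=env.calibration(n); o=-c["R"].T@c["t"]; r=c["R"].T@np.array([(u-c["cx"])/c["fx"],(v-c["cy"])/c["fy"],1])
    return o+r*(z-o[2])/r[2]
def cloud(n,d):
    v,u=np.mgrid[:384,:512]; c=env.calibration(n)
    p=np.stack([(u-c["cx"])/c["fx"]*d,(v-c["cy"])/c["fy"]*d,d],-1); return (p-c["t"])@c["R"]
def tri(a,b):
    A=[];B=[]
    for n,u,v in(a,b):
        c=env.calibration(n);K=np.array([[c["fx"],0,c["cx"]],[0,c["fy"],c["cy"]],[0,0,1]]);P=K@np.c_[c["R"],c["t"]]
        A.append(P);B.append(np.array([[u],[v]],float))
    X=cv2.triangulatePoints(A[0],A[1],B[0],B[1])[:,0]; return X[:3]/X[3]
E
python3 - <<'E'
from h import *
a=cv2.imread("pics/scene0.png");b=cv2.imread("pics/side0.png")
e=lambda i,x,y,w,h:cv2.resize(i[y:y+h,x:x+w],(400,300),interpolation=cv2.INTER_CUBIC)
cv2.imwrite("pics/crop.png",np.vstack([np.hstack([e(a,160,150,160,120),e(a,340,225,100,75)]),np.hstack([e(b,190,130,160,120),e(b,120,200,120,90)])]))
d=np.load("scene_d.npy");P=cloud("scene",d);H=cv2.cvtColor(a,cv2.COLOR_BGR2HSV)
def stat(name,x0,x1,y0,y1,z0,z1):
    q=P[y0:y1,x0:x1].reshape(-1,3);q=q[(q[:,2]>z0)&(q[:,2]<z1)]
    print(name,len(q),q.min(0),q.max(0),q.mean(0))
stat("cone",160,184,148,182,.01,.1);stat("barrel",366,386,262,281,.012,.06);stat("bartop",366,386,262,281,.031,.06)
stat("conepost",280,300,186,202,.095,.15);stat("barpost",190,210,176,192,.095,.15);stat("ballpost",218,238,228,248,.095,.15)
stat("disc",178,302,195,270,.03,.045); stat("card",190,222,272,298,.03,.07);stat("jar",345,385,278,334,.09,.12);stat("green",370,392,244,266,.03,.05)
E
```

```text
cone 207 [ 0.4134 -0.3418  0.0101] [ 0.4433 -0.3077  0.0745] [ 0.4314 -0.3211  0.0367]
barrel 260 [0.47   0.2996 0.0121] [0.5511 0.3342 0.0406] [0.5313 0.3173 0.0326]
bartop 183 [0.512  0.2999 0.0312] [0.5511 0.3341 0.0406] [0.5331 0.3171 0.0368]
conepost 92 [0.4665 0.0619 0.0951] [0.4881 0.088  0.1246] [0.4784 0.0761 0.1114]
barpost 148 [ 0.5377 -0.141   0.0958] [ 0.5696 -0.1109  0.1252] [ 0.5574 -0.1238  0.1166]
ballpost 152 [0.678  0.0319 0.0959] [0.7033 0.0557 0.1269] [0.6925 0.046  0.1162]
disc 4841 [ 0.4278 -0.1428  0.03  ] [0.7136 0.1366 0.045 ] [0.5883 0.0083 0.0414]
card 300 [0.7467 0.0052 0.0301] [0.766  0.0652 0.061 ] [0.7572 0.036  0.045 ]
jar 636 [0.6325 0.3112 0.09  ] [0.6898 0.3665 0.1045] [0.666  0.3399 0.1002]
green 182 [0.4425 0.2859 0.03  ] [0.5255 0.3211 0.0416] [0.4695 0.3048 0.0365]
```

View pics/crop.png

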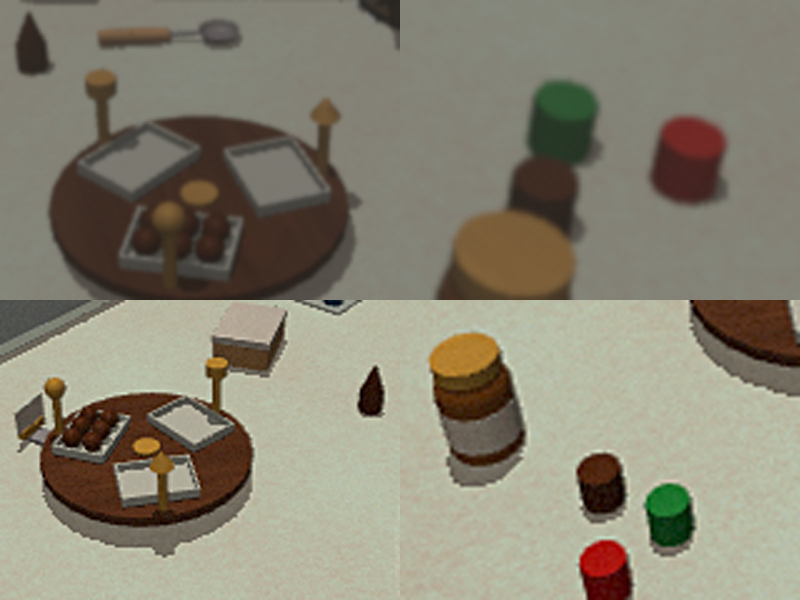

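The crop confirms it: the brown barrel sits between the green one and the jar, the pointed post is at (289.6,189), and the flat one is at (200,181). Next I'll triangulate the points I read off both views.

```bash
python3 - <<'E'
from h import *
T=lambda n,a,b:print(n,tri(("scene",*a),("side",*b)))
T("hub",(240,226.8),(248.8,188.4));T("conetip post",(289.6,189.2),(255.2,190.8));T("barpost top",(200,181),(276.8,154.8))
T("stray cone tip",(171.6,155.6),(339.6,156.8));T("barrel top",(376,268.5),(180,249.8))
T("card top mid",(208,279),(203,170))
T("green top",(381,250),(201,259.3))
# depth from side + fit of disc circle with scene
d=np.load("side_d.npy");Q=cloud("side",d);P=cloud("scene",np.load("scene_d.npy"))
for n,P,b in(("scene",P,(170,310,190,275)),("side",Q,(200,296,160,222))):
    q=P[b[2]:b[3],b[0]:b[1]].reshape(-1,3);q=q[(q[:,2]>.036)&(q[:,2]<.045)][:,:2].astype(np.float32)
    print(n,"disc",cv2.minEnclosingCircle(q))
def cen(n,P,x0,x1,y0,y1,z0,z1):
    q=P[y0:y1,x0:x1].reshape(-1,3);q=q[(q[:,2]>z0)&(q[:,2]<z1)];print(n,len(q),(q.min(0)+q.max(0))/2,q.max(0)[2])
cen("side barrel",Q,172,189,245,266,.033,.05);cen("side bpost",Q,268,285,150,162,.11,.14);cen("side cone",Q,330,348,150,178,.012,.028);cen("side card",Q,194,211,165,185,.045,.07);cen("side red",Q,172,192,270,294,.033,.05)
E
```

```text
hub [ 0.5678 -0.0043  0.0448]
conetip post [0.4706 0.0708 0.1227]
barpost top [ 0.5512 -0.1286  0.1207]
stray cone tip [ 0.4227 -0.3262  0.0713]
barrel top [0.5277 0.3147 0.0373]
card top mid [0.7535 0.0355 0.0513]
green top [0.4596 0.3017 0.0354]
scene disc ((0.5716544985771179, -0.004311624448746443), 0.1439676582813263)
side disc ((0.596738338470459, -0.0012084448244422674), 0.16711269319057465)
side barrel 110 [0.5282 0.3161 0.0365] 0.03982394253103072
side bpost 58 [ 0.5503 -0.1278  0.1177] 0.12449606651413615
side cone 39 [ 0.4199 -0.3211  0.0199] 0.02760752473307731
side card 45 [0.7562 0.0331 0.052 ] 0.05881666687465271
side red 138 [0.4532 0.3719 0.0368] 0.04051431071583373
```

Call:
{"name": "step_arm", "arguments": {"targets": [{"xyz": [-3.29, 2.55, 0], "delta_rot": [0, 0, 0.0909], "grip": 100}]}}

```text
time_s: 0.2
position: [0.1912, -0.6225, 0.2249]
ee_rot: [-0.078, 0.997, 0.001, -0.001]
wrist_force: [1.8, 0.5, -0.4]
opening: 0.0876
grip_force: 0.0
```

```bash
cat >> h.py <<'E'
def tool(dst,yaw=None,grip_z=None):
    "displacement in tool cm and yaw turn (rotvec z) to reach TCP dst, tool down with tool-x at yaw deg"
    s=env.read_state();R=Ro.from_quat(s["ee_rot"]);x=R.as_matrix()[:,0]
    y0=np.degrees(np.arctan2(x[1],x[0]))
    print("t",s["time_s"],"pos",s["position"],"yaw",y0,"q",s["q"],"open",s["opening"],"F",s["wrist_force"],"zaxis",R.as_matrix()[:,2])
    if dst is not None: print("  d_tool cm",R.inv().apply(np.array(dst)-s["position"])*100)
    if yaw is not None: print("  wz",-np.radians((yaw-y0+180)%360-180))
E
python3 - <<'E'
from h import *
tool([.4225,-.325,.2257],142.3)
print(onz("scene",200,164,.01),onz("scene",256,162,.01))
E
```

```text
t 0.2 pos [ 0.1912 -0.6225  0.2249] yaw -171.05327378288132 q [-0.9734  0.3219 -0.0458  0.0007 -1.205  -0.4415] open 0.0875634919986917 F [ 1.7624  0.5313 -0.4094] zaxis [-0.0017  0.0013 -1.    ]
  d_tool cm [-27.4721  25.792   -0.0799]
  wz 0.81413895776508
[ 0.3332 -0.2979  0.01  ] [ 0.2322 -0.1644  0.01  ]
```

Call:
{"name": "step_arm", "arguments": {"targets": [{"xyz": [-2.75, 2.58, 0], "grip": 70}, {"xyz": [-2.75, 2.58, 0], "grip": 70}, {"xyz": [-2.75, 2.58, 0], "grip": 70}, {"xyz": [-2.75, 2.58, 0], "grip": 70}, {"xyz": [-2.75, 2.58, 0], "grip": 70}, {"xyz": [-2.75, 2.58, 0], "grip": 70}, {"xyz": [-2.75, 2.58, 0], "grip": 70}, {"xyz": [-2.75, 2.58, 0], "grip": 70}, {"xyz": [-2.75, 2.58, 0], "grip": 70}, {"xyz": [-2.75, 2.58, 0], "grip": 70}, {"delta_rot": [0, 0, 0.116], "grip": 70}, {"delta_rot": [0, 0, 0.116], "grip": 70}, {"delta_rot": [0, 0, 0.116], "grip": 70}, {"delta_rot": [0, 0, 0.116], "grip": 70}, {"delta_rot": [0, 0, 0.116], "grip": 70}, {"delta_rot": [0, 0, 0.116], "grip": 70}, {"delta_rot": [0, 0, 0.116], "grip": 70}, {"xyz": [0, 0, 0], "grip": 70}]}}

```text
invalid input
```

```bash
cat >> h.py <<'E'
def wcloud(name):
    s=env.read_state();im,d=env.grab_frame("wrist");c=env.calibration("wrist");cv2.imwrite(f"pics/{name}.png",im[:,:,::-1])
    v,u=np.mgrid[:384,:512];p=np.stack([(u-c["cx"])/c["fx"]*d,(v-c["cy"])/c["fy"]*d,d],-1)@c["mount"][:3,:3].T+c["mount"][:3,3]
    W=p@Ro.from_quat(s["ee_rot"]).as_matrix().T+s["position"];W[d==0]=np.nan;return im,W
def near(W,xy,r,z0,z1):
    m=(np.hypot(W[...,0]-xy[0],W[...,1]-xy[1])<r)&(W[...,2]>z0)&(W[...,2]<z1);q=W[m];v,u=np.nonzero(m)
    if len(q)==0: print("none");return
    print(len(q),"bbox mid",(q.min(0)+q.max(0))/2,"size",np.ptp(q,axis=0),"maxz",q[:,2].max(),"circ",cv2.minEnclosingCircle(q[:,:2].astype(np.float32)),"px",u.mean(),v.mean())
    return q
E
python3 - <<'E'
from h import *
tool([.4225,-.325,.2257],142.3)
im,W=wcloud("w1")
q=near(W,(.4225,-.325),.05,.008,.1)
q=near(W,(.4225,-.325),.05,.06,.1)
E
```

```text
t 0.2 pos [ 0.1912 -0.6225  0.2249] yaw -171.05327378288132 q [-0.9734  0.3219 -0.0458  0.0007 -1.205  -0.4415] open 0.0875634919986917 F [ 1.7624  0.5313 -0.4094] zaxis [-0.0017  0.0013 -1.    ]
  d_tool cm [-27.4721  25.792   -0.0799]
  wz 0.81413895776508
none
none
```

View pics/w1.png

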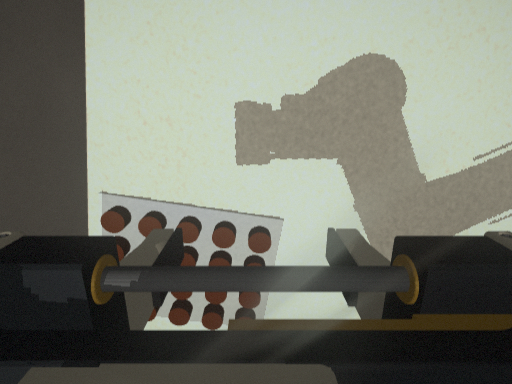

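The call was refused because every row needs all its fields, so this wrist view still shows the start area: a chocolate tray at about (190,250). I'll resend it with full rows.

Call:
{"name": "step_arm", "arguments": {"targets": [{"xyz": [-2.75, 2.58, 0], "delta_rot": [0, 0, 0], "grip": 70}, {"xyz": [-2.75, 2.58, 0], "delta_rot": [0, 0, 0], "grip": 70}, {"xyz": [-2.75, 2.58, 0], "delta_rot": [0, 0, 0], "grip": 70}, {"xyz": [-2.75, 2.58, 0], "delta_rot": [0, 0, 0], "grip": 70}, {"xyz": [-2.75, 2.58, 0], "delta_rot": [0, 0, 0], "grip": 70}, {"xyz": [-2.75, 2.58, 0], "delta_rot": [0, 0, 0], "grip": 70}, {"xyz": [-2.75, 2.58, 0], "delta_rot": [0, 0, 0], "grip": 70}, {"xyz": [-2.75, 2.58, 0], "delta_rot": [0, 0, 0], "grip": 70}, {"xyz": [-2.75, 2.58, 0], "delta_rot": [0, 0, 0], "grip": 70}, {"xyz": [-2.75, 2.58, 0], "delta_rot": [0, 0, 0], "grip": 70}, {"xyz": [0, 0, 0], "delta_rot": [0, 0, 0.116], "grip": 70}, {"xyz": [0, 0, 0], "delta_rot": [0, 0, 0.116], "grip": 70}, {"xyz": [0, 0, 0], "delta_rot": [0, 0, 0.116], "grip": 70}, {"xyz": [0, 0, 0], "delta_rot": [0, 0, 0.116], "grip": 70}, {"xyz": [0, 0, 0], "delta_rot": [0, 0, 0.116], "grip": 70}, {"xyz": [0, 0, 0], "delta_rot": [0, 0, 0.116], "grip": 70}, {"xyz": [0, 0, 0], "delta_rot": [0, 0, 0.116], "grip": 70}, {"xyz": [0, 0, 0], "delta_rot": [0, 0, 0], "grip": 70}]}}

```text
time_s: 2.05
position: [0.4233, -0.3223, 0.2263]
ee_rot: [0.321, 0.947, 0.0, -0.0]
wrist_force: [0.0, -0.2, -0.2]
opening: 0.0614
grip_force: 0.0
```

```bash
python3 - <<'E'
from h import *
tool([.4225,-.325,.2257],142.3)
im,W=wcloud("w2")
q=near(W,(.4225,-.325),.05,.008,.1)
q=near(W,(.4225,-.325),.05,.06,.1)
E
```

```text
t 2.05 pos [ 0.4233 -0.3223  0.2263] yaw 142.5445241517495 q [-0.2821  0.1237 -0.3019 -0.0002 -1.1457 -1.9423] open 0.06136953002631746 F [ 0.0133 -0.223  -0.2408] zaxis [-0.0004  0.0003 -1.    ]
  d_tool cm [-0.1029 -0.2597  0.0604]
  wz 0.004267751548674815
665 bbox mid [ 0.4244 -0.3294  0.0402] size [0.0355 0.0348 0.064 ] maxz 0.07217641519327492 circ ((0.42449691891670227, -0.32960045337677), 0.017995990812778473) px 250.62556390977443 173.52932330827068
85 bbox mid [ 0.4239 -0.3294  0.0661] size [0.0113 0.012  0.0122] maxz 0.07217641519327492 circ ((0.42550429701805115, -0.3306497037410736), 0.005980886053293943) px 250.2 181.41176470588235
```

View pics/w2.png

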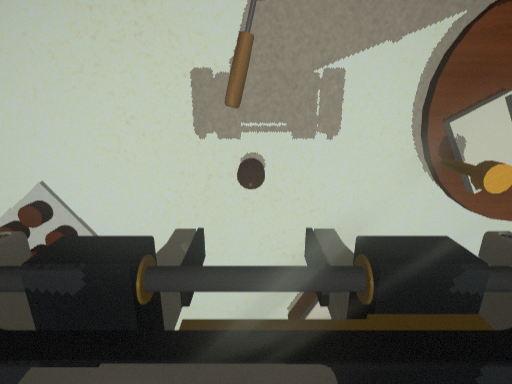

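The stray cone is centred at (250,174), the scoop handle at (240,70) is clear, and the barrel post is at (495,178). The cone's height and radius match the text, so I'll go down and grasp it.

Call:
{"name": "step_arm", "arguments": {"newtons": 12, "targets": [{"xyz": [-0.53, -0.49, 4], "delta_rot": [0, 0, 0], "grip": 70}, {"xyz": [0, 0, 4.5], "delta_rot": [0, 0, 0], "grip": 70}, {"xyz": [0, 0, 4.5], "delta_rot": [0, 0, 0], "grip": 70}, {"xyz": [0, 0, 4.5], "delta_rot": [0, 0, 0], "grip": 70}, {"xyz": [0, 0, 3.0], "delta_rot": [0, 0, 0], "grip": 70}, {"xyz": [0, 0, 1.7], "delta_rot": [0, 0, 0], "grip": 70}, {"xyz": [0, 0, 0], "delta_rot": [0, 0, 0], "grip": 70}, {"xyz": [0, 0, 0], "delta_rot": [0, 0, 0], "grip": 30}, {"xyz": [0, 0, 0], "delta_rot": [0, 0, 0], "grip": 30}, {"xyz": [0, 0, 0], "delta_rot": [0, 0, 0], "grip": 30}, {"xyz": [0, 0, 0], "delta_rot": [0, 0, 0], "grip": 30}, {"xyz": [0, 0, 0], "delta_rot": [0, 0, 0], "grip": 30}]}}

```text
time_s: 3.3
position: [0.4251, -0.3297, 0.0053]
ee_rot: [0.32, 0.947, -0.0, 0.001]
wrist_force: [-1.0, 0.9, 4.7]
opening: 0.036
grip_force: 12.0
```

```bash
python3 - <<'E'
from h import *
tool([.5134,.0382,.1757],142.3)
E
```

```text
t 3.3 pos [ 0.4251 -0.3297  0.0053] yaw 142.6608072274767 q [-0.2951  0.3861 -0.5481  0.0001 -0.6353 -1.9274] open 0.035974678453007995 F [-0.9624  0.9297  4.6582] zaxis [ 0.0012 -0.0004 -1.    ]
  d_tool cm [ 15.2774  34.6145 -17.0477]
  wz 0.006297274084460537
```

Call:
{"name": "step_arm", "arguments": {"targets": [{"xyz": [0, 0, -2], "delta_rot": [0, 0, 0], "grip": 30}, {"xyz": [0, 0, -4], "delta_rot": [0, 0, 0], "grip": 30}, {"xyz": [0, 0, -4.5], "delta_rot": [0, 0, 0], "grip": 30}, {"xyz": [0, 0, -4.5], "delta_rot": [0, 0, 0], "grip": 30}, {"xyz": [0, 0, -4], "delta_rot": [0, 0, 0], "grip": 30}, {"xyz": [1.53, 3.46, 0], "delta_rot": [0, 0, 0], "grip": 30}, {"xyz": [1.53, 3.46, 0], "delta_rot": [0, 0, 0], "grip": 30}, {"xyz": [1.53, 3.46, 0], "delta_rot": [0, 0, 0], "grip": 30}, {"xyz": [1.53, 3.46, 0], "delta_rot": [0, 0, 0], "grip": 30}, {"xyz": [1.53, 3.46, 0], "delta_rot": [0, 0, 0], "grip": 30}, {"xyz": [1.53, 3.46, 0], "delta_rot": [0, 0, 0], "grip": 30}, {"xyz": [1.53, 3.46, 0], "delta_rot": [0, 0, 0], "grip": 30}, {"xyz": [1.53, 3.46, 0], "delta_rot": [0, 0, 0], "grip": 30}, {"xyz": [1.53, 3.46, 0], "delta_rot": [0, 0, 0], "grip": 30}, {"xyz": [1.53, 3.46, 0], "delta_rot": [0, 0, 0], "grip": 30}, {"xyz": [0, 0, 0], "delta_rot": [0, 0, 0], "grip": 30}, {"xyz": [0, 0, 0], "delta_rot": [0, 0, 0], "grip": 30}]}}

```text
time_s: 5.0
position: [0.5128, 0.039, 0.1944]
ee_rot: [0.319, 0.948, -0.0, -0.0]
wrist_force: [-0.8, -0.9, -0.9]
opening: 0.0358
grip_force: 12.0
```

```bash
python3 - <<'E'
from h import *
tool([.5134,.0382,.0497],142.3)
im,W=wcloud("w3")
q=near(W,(.4706,.0708),.03,.105,.13)
q=near(W,(.4706,.0708),.03,.118,.13)
E
```

```text
t 5.0 pos [0.5128 0.039  0.1944] yaw 142.75020505877254 q [ 0.4579  0.1189 -0.3847 -0.0002 -1.0677 -2.6787] open 0.03580954850218237 F [-0.8403 -0.9191 -0.8668] zaxis [-0.0005 -0.     -1.    ]
  d_tool cm [-0.1016 -0.0188 14.4664]
  wz 0.007857560584715142
732 bbox mid [0.473  0.0719 0.1145] size [0.0268 0.0261 0.019 ] maxz 0.1240209822781954 circ ((0.4728872776031494, 0.0715462937951088), 0.013775590807199478) px 257.0601092896175 140.31147540983608
92 bbox mid [0.4737 0.0715 0.121 ] size [0.0087 0.0089 0.006 ] maxz 0.1240209822781954 circ ((0.4737319052219391, 0.07127901911735535), 0.004801746923476458) px 257.2826086956522 142.6304347826087
```

View pics/w3.png

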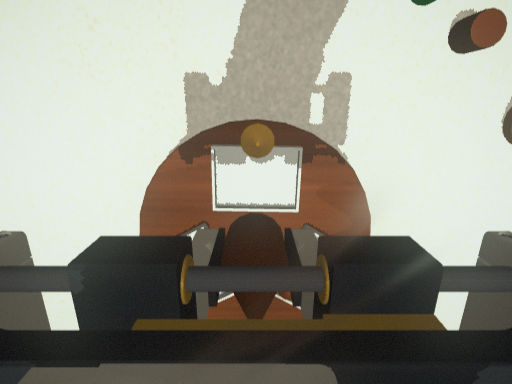

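The cone is still in the grip. The cone post at (257,141) and its tray at (212–302, 148–212) line up with the gripper, so I'll lower it in.

Call:
{"name": "step_arm", "arguments": {"targets": [{"xyz": [-0.39, 0.15, 3.5], "delta_rot": [0, 0, 0], "grip": 30}, {"xyz": [0, 0, 3.5], "delta_rot": [0, 0, 0], "grip": 30}, {"xyz": [0, 0, 3], "delta_rot": [0, 0, 0], "grip": 30}, {"xyz": [0, 0, 2], "delta_rot": [0, 0, 0], "grip": 30}, {"xyz": [0, 0, 1.5], "delta_rot": [0, 0, 0], "grip": 30}, {"xyz": [0, 0, 0.9], "delta_rot": [0, 0, 0], "grip": 30}, {"xyz": [0, 0, 0], "delta_rot": [0, 0, 0], "grip": 30}, {"xyz": [0, 0, 0], "delta_rot": [0, 0, 0], "grip": 30}]}}

```text
time_s: 5.85
position: [0.5174, 0.0367, 0.0512]
ee_rot: [0.321, 0.947, 0.0, 0.0]
wrist_force: [0.1, 0.5, -0.4]
opening: 0.0355
grip_force: 12.0
```

```bash
python3 - <<'E'
from h import *
tool([.5168,.0378,.0485],142.3)
E
```

```text
t 5.85 pos [0.5174 0.0367 0.0512] yaw 142.60752426675762 q [ 0.4497  0.2915 -0.5505  0.0003 -0.7281 -2.6733] open 0.035498729082253544 F [ 0.0902  0.5204 -0.3895] zaxis [ 0.0006  0.0001 -1.    ]
  d_tool cm [0.1161 0.0545 0.2651]
  wz 0.005367310984701651
```

Still about 2.5 mm above the floor. I'll lower slightly, release, and rise.

Call:
{"name": "step_arm", "arguments": {"targets": [{"xyz": [0, 0.05, 0.2], "delta_rot": [0, 0, 0], "grip": 30}, {"xyz": [0, 0, 0.05], "delta_rot": [0, 0, 0], "grip": 30}, {"xyz": [0, 0, 0], "delta_rot": [0, 0, 0], "grip": 47}, {"xyz": [0, 0, 0], "delta_rot": [0, 0, 0], "grip": 47}, {"xyz": [0, 0, 0], "delta_rot": [0, 0, 0], "grip": 47}, {"xyz": [0, 0, -0.5], "delta_rot": [0, 0, 0], "grip": 47}, {"xyz": [0, 0, -1.5], "delta_rot": [0, 0, 0], "grip": 47}, {"xyz": [0, 0, -3], "delta_rot": [0, 0, 0], "grip": 47}, {"xyz": [0, 0, -4], "delta_rot": [0, 0, 0], "grip": 70}, {"xyz": [0, 0, -4.5], "delta_rot": [0, 0, 0], "grip": 70}, {"xyz": [0, 0, -1.5], "delta_rot": [0, 0, 0], "grip": 70}, {"xyz": [0, 0, 0], "delta_rot": [0, 0, 0], "grip": 70}]}}

```text
time_s: 7.05
position: [0.5189, 0.038, 0.2016]
ee_rot: [0.32, 0.947, 0.002, 0.002]
wrist_force: [-0.5, 0.5, -0.4]
opening: 0.0609
grip_force: 0.0
```

```bash
python3 - <<'E'
from h import *
tool([.5285,.3155,.2],180)
im,d=env.grab_frame("scene");P=cloud("scene",d);cv2.imwrite("pics/s1.png",im[:,:,::-1])
near(P,(.5174,.0367),.025,.06,.13)
im,d=env.grab_frame("side");P=cloud("side",d)
near(P,(.5174,.0367),.025,.06,.13)
near(P,(.551,-.128),.03,.105,.13)
E
```

```text
t 7.05 pos [0.5189 0.038  0.2016] yaw 142.6599318673561 q [ 0.4511  0.1188 -0.3673  0.0007 -1.0785 -2.6739] open 0.06086556738687743 F [-0.5004  0.5251 -0.36  ] zaxis [ 0.0058  0.0021 -1.    ]
  d_tool cm [16.0728 22.6425  0.2273]
  wz -0.6517071318336467
256 bbox mid [0.5208 0.0411 0.0887] size [0.0312 0.0335 0.0573] maxz 0.1173659931032373 circ ((0.5183587074279785, 0.04116910696029663), 0.0181859340518713) px 267.3515625 210.64453125
98 bbox mid [0.515  0.0417 0.0894] size [0.0281 0.0301 0.0561] maxz 0.11743798410853577 circ ((0.5137242078781128, 0.041826196014881134), 0.01666945405304432) px 249.9795918367347 191.29591836734693
69 bbox mid [ 0.5515 -0.1306  0.1149] size [0.0306 0.0327 0.0188] maxz 0.12432786043056973 circ ((0.5513773560523987, -0.13047847151756287), 0.017022525891661644) px 276.231884057971 156.79710144927537
```

The cone stands upright, tip at 117 mm as expected. On to the barrel.

Call:
{"name": "step_arm", "arguments": {"targets": [{"xyz": [0, 0, 0], "delta_rot": [0, 0, -0.13], "grip": 75}, {"xyz": [0, 0, 0], "delta_rot": [0, 0, -0.13], "grip": 75}, {"xyz": [0, 0, 0], "delta_rot": [0, 0, -0.13], "grip": 75}, {"xyz": [0, 0, 0], "delta_rot": [0, 0, -0.13], "grip": 75}, {"xyz": [0, 0, 0], "delta_rot": [0, 0, -0.13], "grip": 75}, {"xyz": [-0.14, 3.96, 0], "delta_rot": [0, 0, 0], "grip": 75}, {"xyz": [-0.14, 3.96, 0], "delta_rot": [0, 0, 0], "grip": 75}, {"xyz": [-0.14, 3.96, 0], "delta_rot": [0, 0, 0], "grip": 75}, {"xyz": [-0.14, 3.96, 0], "delta_rot": [0, 0, 0], "grip": 75}, {"xyz": [-0.14, 3.96, 0], "delta_rot": [0, 0, 0], "grip": 75}, {"xyz": [-0.14, 3.96, 0], "delta_rot": [0, 0, 0], "grip": 75}, {"xyz": [-0.14, 3.96, 0], "delta_rot": [0, 0, 0], "grip": 75}, {"xyz": [0, 0, 0], "delta_rot": [0, 0, 0], "grip": 75}, {"xyz": [0, 0, 0], "delta_rot": [0, 0, 0], "grip": 75}]}}

```text
time_s: 8.55
position: [0.5268, 0.3149, 0.1958]
ee_rot: [0.0, 1.0, -0.001, -0.001]
wrist_force: [0.0, -0.3, 0.4]
opening: 0.0654
grip_force: 0.0
```

```bash
python3 - <<'E'
from h import *
tool([.5285,.3155,.008],180)
im,W=wcloud("w4")
near(W,(.5285,.3155),.027,.03,.06)
near(W,(.4596,.3017),.027,.03,.06)
E
```

```text
t 8.55 pos [0.5268 0.3149 0.1958] yaw 179.95693951971612 q [ 0.8564  0.2823 -0.1701 -0.0004 -1.1222 -2.4277] open 0.06538142008142986 F [ 0.0111 -0.2638  0.3671] zaxis [-0.0027 -0.0026 -1.    ]
  d_tool cm [-0.2196  0.1072 18.7818]
  wz -0.0007515471584438839
724 bbox mid [0.53   0.3146 0.0336] size [0.0351 0.0336 0.007 ] maxz 0.037071633497991446 circ ((0.5298513174057007, 0.31435510516166687), 0.017776330932974815) px 254.36187845303868 180.0939226519337
854 bbox mid [0.4619 0.3011 0.0349] size [0.0347 0.0347 0.0056] maxz 0.03766684433909612 circ ((0.46157753467559814, 0.3013669550418854), 0.01786086894571781) px 242.40515222482435 119.26697892271663
```

View pics/w4.png

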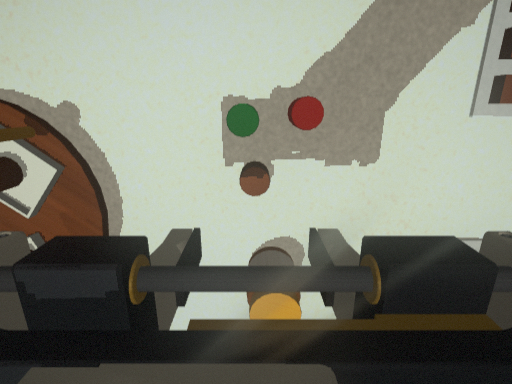

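The brown barrel is at (254,180), with green (242,119), red (305,112) and the jar (275,300) all off the closing line. Going down.

Call:
{"name": "step_arm", "arguments": {"targets": [{"xyz": [-0.32, -0.04, 4], "delta_rot": [0, 0, 0], "grip": 75}, {"xyz": [0, 0, 4.5], "delta_rot": [0, 0, 0], "grip": 75}, {"xyz": [0, 0, 4.5], "delta_rot": [0, 0, 0], "grip": 75}, {"xyz": [0, 0, 3.2], "delta_rot": [0, 0, 0], "grip": 75}, {"xyz": [0, 0, 2.7], "delta_rot": [0, 0, 0], "grip": 75}, {"xyz": [0, 0, 0], "delta_rot": [0, 0, 0], "grip": 75}, {"xyz": [0, 0, 0], "delta_rot": [0, 0, 0], "grip": 30}, {"xyz": [0, 0, 0], "delta_rot": [0, 0, 0], "grip": 30}, {"xyz": [0, 0, 0], "delta_rot": [0, 0, 0], "grip": 30}, {"xyz": [0, 0, 0], "delta_rot": [0, 0, 0], "grip": 30}, {"xyz": [0, 0, 0], "delta_rot": [0, 0, 0], "grip": 30}]}}

```text
time_s: 9.7
position: [0.5314, 0.3147, 0.0103]
ee_rot: [0.001, 1.0, 0.001, 0.001]
wrist_force: [-1.1, 0.1, 5.7]
opening: 0.0354
grip_force: 12.0
```

```bash
python3 - <<'E'
from h import *
tool([.5588,-.0724,.2],262.3)
E
```

```text
t 9.7 pos [0.5314 0.3147 0.0103] yaw 179.89641350663462 q [ 0.8506  0.4774 -0.3613  0.0003 -0.7302 -2.4234] open 0.035446170073357264 F [-1.1119  0.1208  5.7109] zaxis [ 0.0013  0.0012 -1.    ]
  d_tool cm [ -2.836  -38.6809 -19.016 ]
  wz -1.438213899761155
```

Call:
{"name": "step_arm", "arguments": {"targets": [{"xyz": [0, 0, -2], "delta_rot": [0, 0, 0], "grip": 30}, {"xyz": [0, 0, -4], "delta_rot": [0, 0, 0], "grip": 30}, {"xyz": [0, 0, -4.5], "delta_rot": [0, 0, 0], "grip": 30}, {"xyz": [0, 0, -4.5], "delta_rot": [0, 0, 0], "grip": 30}, {"xyz": [0, 0, -4], "delta_rot": [0, 0, 0], "grip": 30}, {"xyz": [-0.28, -3.87, 0], "delta_rot": [0, 0, 0], "grip": 30}, {"xyz": [-0.28, -3.87, 0], "delta_rot": [0, 0, 0], "grip": 30}, {"xyz": [-0.28, -3.87, 0], "delta_rot": [0, 0, 0], "grip": 30}, {"xyz": [-0.28, -3.87, 0], "delta_rot": [0, 0, 0], "grip": 30}, {"xyz": [-0.28, -3.87, 0], "delta_rot": [0, 0, 0], "grip": 30}, {"xyz": [-0.28, -3.87, 0], "delta_rot": [0, 0, 0], "grip": 30}, {"xyz": [-0.28, -3.87, 0], "delta_rot": [0, 0, 0], "grip": 30}, {"xyz": [-0.28, -3.87, 0], "delta_rot": [0, 0, 0], "grip": 30}, {"xyz": [-0.28, -3.87, 0], "delta_rot": [0, 0, 0], "grip": 30}, {"xyz": [-0.28, -3.87, 0], "delta_rot": [0, 0, 0], "grip": 30}]}}

```text
time_s: 11.2
position: [0.5579, -0.0743, 0.1995]
ee_rot: [0.001, 1.0, 0.0, 0.0]
wrist_force: [0.7, 0.2, -0.3]
opening: 0.0357
grip_force: 12.0
```

Call:
{"name": "step_arm", "arguments": {"targets": [{"xyz": [0, 0, 0], "delta_rot": [0, 0, -0.131], "grip": 30}, {"xyz": [0, 0, 0], "delta_rot": [0, 0, -0.131], "grip": 30}, {"xyz": [0, 0, 0], "delta_rot": [0, 0, -0.131], "grip": 30}, {"xyz": [0, 0, 0], "delta_rot": [0, 0, -0.131], "grip": 30}, {"xyz": [0, 0, 0], "delta_rot": [0, 0, -0.131], "grip": 30}, {"xyz": [0, 0, 0], "delta_rot": [0, 0, -0.131], "grip": 30}, {"xyz": [0, 0, 0], "delta_rot": [0, 0, -0.131], "grip": 30}, {"xyz": [0, 0, 0], "delta_rot": [0, 0, -0.131], "grip": 30}, {"xyz": [0, 0, 0], "delta_rot": [0, 0, -0.131], "grip": 30}, {"xyz": [0, 0, 0], "delta_rot": [0, 0, -0.131], "grip": 30}, {"xyz": [0, 0, 0], "delta_rot": [0, 0, -0.131], "grip": 30}, {"xyz": [0, 0, 0], "delta_rot": [0, 0, 0], "grip": 30}, {"xyz": [0, 0, 0], "delta_rot": [0, 0, 0], "grip": 30}]}}

```text
time_s: 12.5
position: [0.558, -0.0728, 0.1992]
ee_rot: [-0.658, 0.753, 0.0, 0.0]
wrist_force: [1.0, -0.3, 0.2]
opening: 0.036
grip_force: 12.0
```

```bash
python3 - <<'E'
from h import *
im,W=wcloud("w5")
q=near(W,(.551,-.128),.03,.105,.13)
p=(q.min(0)+q.max(0))[:2]/2
a=np.radians(262.3)
for r in (.055,): dst=[*(p-r*np.array([np.cos(a),np.sin(a)])),.0545]; print(dst); tool(dst,262.3)
C=p-.125*np.array([np.cos(a),np.sin(a)]);print("axis",C)
E
```

```text
1050 bbox mid [ 0.5542 -0.1301  0.1146] size [0.0294 0.0295 0.0159] maxz 0.12253099108962173 circ ((0.553960382938385, -0.1301191747188568), 0.014968144707381725) px 249.60380952380953 133.24571428571429
[np.float64(0.5615198729713858), np.float64(-0.07562974282011592), 0.0545]
t 12.55 pos [ 0.558  -0.0728  0.1992] yaw -97.75906080433231 q [ 0.218   0.1951 -0.2793 -0.0001 -1.0963 -0.3534] open 0.035773013723260194 F [-0.4991 -0.5454 -0.2505] zaxis [ 0.0001  0.0001 -1.    ]
  d_tool cm [ 0.2367 -0.3809 14.4673]
  wz -0.0010308054944760836
axis [ 0.5709 -0.0063]
```

View pics/w5.png

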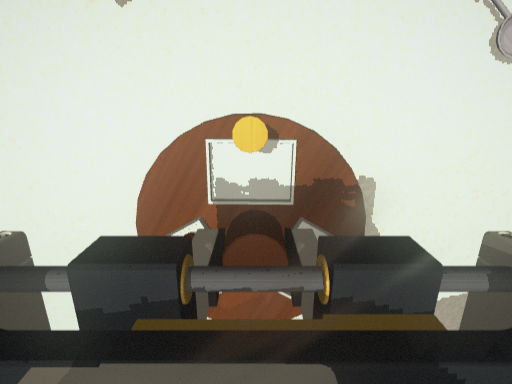

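The flat post is at (250,133) and its tray spans 206–296, so I need a shift of about 4 mm along tool −y. Lowering.

Call:
{"name": "step_arm", "arguments": {"targets": [{"xyz": [0.1, -0.38, 3.5], "delta_rot": [0, 0, 0], "grip": 30}, {"xyz": [0, 0, 3.5], "delta_rot": [0, 0, 0], "grip": 30}, {"xyz": [0, 0, 3], "delta_rot": [0, 0, 0], "grip": 30}, {"xyz": [0, 0, 2], "delta_rot": [0, 0, 0], "grip": 30}, {"xyz": [0, 0, 1.5], "delta_rot": [0, 0, 0], "grip": 30}, {"xyz": [0, 0, 0.9], "delta_rot": [0, 0, 0], "grip": 30}, {"xyz": [0, 0, 0], "delta_rot": [0, 0, 0], "grip": 30}, {"xyz": [0, 0, 0], "delta_rot": [0, 0, 0], "grip": 30}]}}

```text
time_s: 13.35
position: [0.5622, -0.0743, 0.0556]
ee_rot: [-0.659, 0.752, -0.0, 0.0]
wrist_force: [0.1, 0.6, -0.5]
opening: 0.0357
grip_force: 12.0
```

Call:
{"name": "step_arm", "arguments": {"targets": [{"xyz": [0, 0, 0.2], "delta_rot": [0, 0, 0], "grip": 30}, {"xyz": [0, 0, 0], "delta_rot": [0, 0, 0], "grip": 30}, {"xyz": [0, 0, 0], "delta_rot": [0, 0, 0], "grip": 47}, {"xyz": [0, 0, 0], "delta_rot": [0, 0, 0], "grip": 47}, {"xyz": [0, 0, 0], "delta_rot": [0, 0, 0], "grip": 47}, {"xyz": [0, 0, -0.5], "delta_rot": [0, 0, 0], "grip": 47}, {"xyz": [0, 0, -1.5], "delta_rot": [0, 0, 0], "grip": 47}, {"xyz": [0, 0, -3], "delta_rot": [0, 0, 0], "grip": 47}, {"xyz": [0, 0, -4], "delta_rot": [0, 0, 0], "grip": 70}, {"xyz": [0, 0, -4.5], "delta_rot": [0, 0, 0], "grip": 70}, {"xyz": [0, 0, -2.5], "delta_rot": [0, 0, 0], "grip": 70}, {"xyz": [0, 0, 0], "delta_rot": [0, 0, 0], "grip": 70}]}}

```text
time_s: 14.55
position: [0.564, -0.0743, 0.2182]
ee_rot: [-0.659, 0.752, -0.002, 0.003]
wrist_force: [-0.0, 0.0, 0.3]
opening: 0.0606
grip_force: 0.0
```

```bash
python3 - <<'E'
from h import *
for n in("scene","side"):
    im,d=env.grab_frame(n);P=cloud(n,d);cv2.imwrite(f"pics/{n}2.png",im[:,:,::-1])
    for c,z in(((.562,-.074),.06),((.518,.039),.06)): near(P,c,.025,z,.13)
    near(P,(.553,-.129),.03,.105,.13);near(P,(.473,.0714),.03,.105,.13); near(P,(.755,.035),.05,.04,.065)
tool([.473,.0714,.2],-37.7)
E
```

```text
201 bbox mid [ 0.5615 -0.0721  0.0717] size [0.0366 0.037  0.0231] maxz 0.0832622816886475 circ ((0.5616285800933838, -0.07278857380151749), 0.019496843218803406) px 217.4825870646766 207.16915422885572
254 bbox mid [0.5217 0.0409 0.0888] size [0.0307 0.0338 0.0565] maxz 0.11703442727659823 circ ((0.5190380215644836, 0.041280169039964676), 0.018192876130342484) px 267.34251968503935 210.56299212598427
140 bbox mid [ 0.5533 -0.1266  0.115 ] size [0.0331 0.0298 0.0199] maxz 0.12493151285660495 circ ((0.553959846496582, -0.12473822385072708), 0.017283255234360695) px 199.86428571428573 183.64285714285714
84 bbox mid [0.4768 0.075  0.115 ] size [0.0235 0.0266 0.0198] maxz 0.12490079498232975 circ ((0.4768568277359009, 0.07501965761184692), 0.013623244129121304) px 289.67857142857144 194.95238095238096
205 bbox mid [0.735  0.0354 0.0502] size [0.0596 0.0598 0.0203] maxz 0.06030510728657762 circ ((0.7402289509773254, 0.032272014766931534), 0.03514443710446358) px 205.7609756097561 278.10243902439026
104 bbox mid [ 0.5592 -0.0714  0.0716] size [0.0359 0.0357 0.0223] maxz 0.08270387193395569
[... 456 characters left out ...]
276.15714285714284 156.82857142857142
53 bbox mid [0.4714 0.0738 0.1142] size [0.0271 0.025  0.0183] maxz 0.12340595151070706 circ ((0.47175970673561096, 0.07293111085891724), 0.013989761471748352) px 254.47169811320754 195.03773584905662
58 bbox mid [0.7556 0.0355 0.0499] size [0.0173 0.0611 0.0188] maxz 0.059283559576641394 circ ((0.7546913623809814, 0.0355040542781353), 0.03163634240627289) px 200.86206896551724 172.70689655172413
t 14.65 pos [ 0.5618 -0.0742  0.2138] yaw -97.56765638007481 q [ 0.2137  0.1896 -0.2511 -0.0003 -1.1286 -0.3457] open 0.06106807557083078 F [-0.4114 -0.1465 -0.8153] zaxis [ 0.0015  0.0006 -1.    ]
  d_tool cm [-13.2653  10.7219   1.3755]
  wz -1.044887719284895
```

Both chocolates are upright on their dish floors. Now to the cone post, with the gripper turned so its x points inward and the joint range allows the whole turn.

Call:
{"name": "step_arm", "arguments": {"newtons": 20, "targets": [{"xyz": [0, 0, 0], "delta_rot": [0, 0, -0.1306], "grip": 70}, {"xyz": [0, 0, 0], "delta_rot": [0, 0, -0.1306], "grip": 70}, {"xyz": [0, 0, 0], "delta_rot": [0, 0, -0.1306], "grip": 70}, {"xyz": [0, 0, 0], "delta_rot": [0, 0, -0.1306], "grip": 70}, {"xyz": [0, 0, 0], "delta_rot": [0, 0, -0.1306], "grip": 70}, {"xyz": [0, 0, 0], "delta_rot": [0, 0, -0.1306], "grip": 70}, {"xyz": [0, 0, 0], "delta_rot": [0, 0, -0.1306], "grip": 70}, {"xyz": [0, 0, 0], "delta_rot": [0, 0, -0.1306], "grip": 70}, {"xyz": [-3.99, -1.545, 0], "delta_rot": [0, 0, 0], "grip": 70}, {"xyz": [-3.99, -1.545, 0], "delta_rot": [0, 0, 0], "grip": 70}, {"xyz": [-3.99, -1.545, 0], "delta_rot": [0, 0, 0], "grip": 70}, {"xyz": [-3.99, -1.545, 0], "delta_rot": [0, 0, 0], "grip": 70}, {"xyz": [0, 0, 0], "delta_rot": [0, 0, 0], "grip": 70}, {"xyz": [0, 0, 0], "delta_rot": [0, 0, 0], "grip": 70}]}}

```text
time_s: 16.05
position: [0.4725, 0.0728, 0.2123]
ee_rot: [0.947, -0.322, -0.0, 0.001]
wrist_force: [-0.2, -0.2, 0.5]
opening: 0.0614
grip_force: 0.0
```

```bash
python3 - <<'E'
from h import *
tool([.4735,.0722,.0640],-37.7)
im,W=wcloud("w6")
near(W,(.4735,.0722),.03,.1,.13)
near(W,(.518,.038),.025,.06,.13)
E
```

```text
t 16.05 pos [0.4725 0.0728 0.2123] yaw -37.54099260917433 q [ 0.5657  0.0414 -0.4275 -0.0001 -1.1033  0.35  ] open 0.0614206853507545 F [-0.1965 -0.2419  0.4774] zaxis [-0.0013 -0.0007 -1.    ]
  d_tool cm [ 0.1289 -0.0346 14.8313]
  wz 0.002775202504913513
685 bbox mid [0.474  0.0705 0.1127] size [0.029  0.0288 0.023 ] maxz 0.12415624658873088 circ ((0.4740646481513977, 0.0705518126487732), 0.015009956434369087) px 254.8934306569343 187.6058394160584
976 bbox mid [0.5181 0.0369 0.0881] size [0.0352 0.0353 0.0559] maxz 0.11607022093011658 circ ((0.5180333256721497, 0.03696281090378761), 0.017906129360198975) px 254.8329918032787 126.73872950819673
```

Call:
{"name": "step_arm", "arguments": {"newtons": 20, "targets": [{"xyz": [0.25, 0.08, 3.5], "delta_rot": [0, 0, 0], "grip": 70}, {"xyz": [0, 0, 4], "delta_rot": [0, 0, 0], "grip": 70}, {"xyz": [0, 0, 4], "delta_rot": [0, 0, 0], "grip": 70}, {"xyz": [0, 0, 3.2], "delta_rot": [0, 0, 0], "grip": 70}, {"xyz": [0, 0, 0], "delta_rot": [0, 0, 0], "grip": 70}, {"xyz": [0, 0, 0], "delta_rot": [0, 0, 0], "grip": 5}, {"xyz": [0, 0, 0], "delta_rot": [0, 0, 0], "grip": 5}, {"xyz": [0, 0, 0], "delta_rot": [0, 0, 0], "grip": 5}, {"xyz": [0, 0, 0], "delta_rot": [0, 0, 0], "grip": 5}, {"xyz": [0, 0, 0], "delta_rot": [0, 0, 0], "grip": 5}, {"xyz": [0, 0, 0], "delta_rot": [0, 0, 0], "grip": 5}, {"xyz": [0, 0, 0], "delta_rot": [0, 0, 0], "grip": 5}]}}

```text
time_s: 17.3
position: [0.4754, 0.0704, 0.0669]
ee_rot: [0.946, -0.323, 0.001, -0.001]
wrist_force: [-1.8, -0.1, 6.3]
opening: 0.0259
grip_force: 20.0
```

```bash
python3 - <<'E'
from h import *
tool(None,-168)
E
```

```text
t 17.3 pos [0.4754 0.0704 0.0669] yaw -37.66351683719657 q [ 0.5578  0.2125 -0.617   0.0004 -0.7396  0.3553] open 0.0259232499818442 F [-1.7556 -0.1244  6.2643] zaxis [ 0.0016  0.0006 -1.    ]
  wz 2.2748007666610723
```

The opening is 26 mm, not 12 mm, so the pads are pinching the cone-shaped head. I'll open, drop 9 mm to the height the text advises, and grip again.

Call:
{"name": "step_arm", "arguments": {"newtons": 20, "targets": [{"xyz": [0, 0, 0], "delta_rot": [0, 0, 0], "grip": 55}, {"xyz": [0, 0, 0], "delta_rot": [0, 0, 0], "grip": 55}, {"xyz": [0, 0, 0], "delta_rot": [0, 0, 0], "grip": 55}, {"xyz": [0, 0, 0.5], "delta_rot": [0, 0, 0], "grip": 55}, {"xyz": [0, 0, 0.35], "delta_rot": [0, 0, 0], "grip": 55}, {"xyz": [0, 0, 0], "delta_rot": [0, 0, 0], "grip": 55}, {"xyz": [0, 0, 0], "delta_rot": [0, 0, 0], "grip": 5}, {"xyz": [0, 0, 0], "delta_rot": [0, 0, 0], "grip": 5}, {"xyz": [0, 0, 0], "delta_rot": [0, 0, 0], "grip": 5}, {"xyz": [0, 0, 0], "delta_rot": [0, 0, 0], "grip": 5}, {"xyz": [0, 0, 0], "delta_rot": [0, 0, 0], "grip": 5}, {"xyz": [0, 0, 0], "delta_rot": [0, 0, 0], "grip": 5}, {"xyz": [0, 0, 0], "delta_rot": [0, 0, 0], "grip": 5}]}}

```text
time_s: 18.6
position: [0.474, 0.0697, 0.057]
ee_rot: [0.946, -0.323, -0.001, 0.0]
wrist_force: [-0.4, -0.4, -9.8]
opening: 0.0186
grip_force: 21.7
```

```bash
python3 - <<'E'
from h import *
tool(None,-168)
E
```

```text
t 18.6 pos [0.474  0.0697 0.057 ] yaw -37.71902943831739 q [ 0.5575  0.2272 -0.6278 -0.0005 -0.7173  0.3553] open 0.01861336381707354 F [-0.4125 -0.3846 -9.7982] zaxis [-0.0015 -0.0005 -1.    ]
  wz 2.2738318889951676
```

Call:
{"name": "step_arm", "arguments": {"targets": [{"xyz": [0, 0, 0], "delta_rot": [0, 0, 0], "grip": 5}, {"xyz": [0, 0, 0], "delta_rot": [0, 0, 0], "grip": 5}, {"xyz": [0, 0, 0], "delta_rot": [0, 0, 0], "grip": 5}]}}

```text
time_s: 18.9
position: [0.4741, 0.0697, 0.0571]
ee_rot: [0.946, -0.323, -0.001, 0.0]
wrist_force: [-0.1, 0.6, -13.5]
opening: 0.0188
grip_force: 23.2
```

```bash
python3 - <<'E'
from h import *
tool(None,-168)
im,W=wcloud("w7"); cv2.imwrite("pics/w7c.png",cv2.resize(im[100:384,100:420,::-1],(640,568),interpolation=cv2.INTER_CUBIC))
E
```

```text
t 18.9 pos [0.4741 0.0697 0.0571] yaw -37.716546753018996 q [ 0.5576  0.2272 -0.6277 -0.0005 -0.7172  0.3553] open 0.01881618318114013 F [ -0.1255   0.6298 -13.5256] zaxis [-0.0013 -0.0004 -1.    ]
  wz 2.2738752200279153
```

View pics/w7c.png

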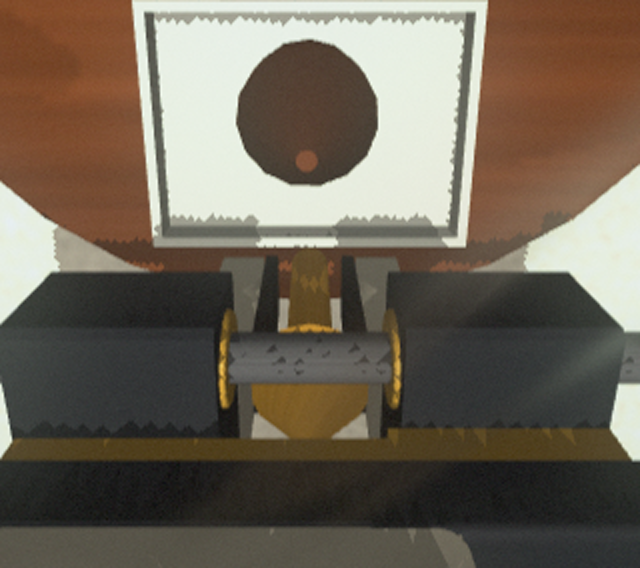

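The view shows the post and cone head centred between the fingers at about (310,300). The head's rim wedges in the finger recess at 19 mm, so it's a firm two-sided hold on the carousel. I'll keep it, ease the force and turn the carousel clockwise about the axis, half way first.

Call:
{"name": "step_arm", "arguments": {"newtons": 12, "targets": [{"xyz": [0, 0, -0.1], "delta_rot": [0, 0, 0], "grip": 5}, {"xyz": [0.025, -0.787, 0], "delta_rot": [0, 0, 0.063], "grip": 5}, {"xyz": [0.025, -0.787, 0], "delta_rot": [0, 0, 0.063], "grip": 5}, {"xyz": [0.025, -0.787, 0], "delta_rot": [0, 0, 0.063], "grip": 5}, {"xyz": [0.025, -0.787, 0], "delta_rot": [0, 0, 0.063], "grip": 5}, {"xyz": [0.025, -0.787, 0], "delta_rot": [0, 0, 0.063], "grip": 5}, {"xyz": [0.025, -0.787, 0], "delta_rot": [0, 0, 0.063], "grip": 5}, {"xyz": [0.025, -0.787, 0], "delta_rot": [0, 0, 0.063], "grip": 5}, {"xyz": [0.025, -0.787, 0], "delta_rot": [0, 0, 0.063], "grip": 5}, {"xyz": [0.025, -0.787, 0], "delta_rot": [0, 0, 0.063], "grip": 5}]}}

```text
time_s: 19.95
position: [0.5302, 0.1106, 0.0571]
ee_rot: [0.817, -0.576, -0.001, 0.001]
wrist_force: [1.0, -2.1, -19.8]
opening: 0.0191
grip_force: 23.2
```

```bash
python3 - <<'E'
from h import *
tool(None)
s=env.read_state();p=s["position"];print(s["grip_force"],s["wrist_torque"])
v=p[:2]-np.array([.571,-.0055]);print("ang",np.degrees(np.arctan2(v[1],v[0])),"r",np.hypot(*v))
E
```

```text
t 19.95 pos [0.5302 0.1106 0.0571] yaw -70.36148998962342 q [ 0.5672  0.3171 -0.4909 -0.0007 -0.7661 -0.2239] open 0.01914496087302202 F [  0.9768  -2.066  -19.7825] zaxis [-0.003  -0.0013 -1.    ]
23.18689916515723 [-0.7575 -0.2527  0.0865]
ang 109.36660819653069 r 0.12302989707141249
```

Call:
{"name": "step_arm", "arguments": {"targets": [{"xyz": [0.025, -0.787, 0.1], "delta_rot": [0, 0, 0.063], "grip": 5}, {"xyz": [0.025, -0.787, 0.1], "delta_rot": [0, 0, 0.063], "grip": 5}, {"xyz": [0.025, -0.787, 0], "delta_rot": [0, 0, 0.063], "grip": 5}, {"xyz": [0.025, -0.787, 0], "delta_rot": [0, 0, 0.063], "grip": 5}, {"xyz": [0.025, -0.787, 0], "delta_rot": [0, 0, 0.063], "grip": 5}, {"xyz": [0.025, -0.787, 0], "delta_rot": [0, 0, 0.063], "grip": 5}, {"xyz": [0.025, -0.787, 0], "delta_rot": [0, 0, 0.063], "grip": 5}, {"xyz": [0.025, -0.787, 0], "delta_rot": [0, 0, 0.063], "grip": 5}, {"xyz": [0.025, -0.787, 0], "delta_rot": [0, 0, 0.063], "grip": 5}, {"xyz": [0.025, -0.787, 0], "delta_rot": [0, 0, 0.063], "grip": 5}, {"xyz": [0.025, -0.787, 0], "delta_rot": [0, 0, 0.063], "grip": 5}, {"xyz": [0.025, -0.787, 0], "delta_rot": [0, 0, 0.063], "grip": 5}, {"xyz": [0.025, -0.787, 0], "delta_rot": [0, 0, 0.063], "grip": 5}, {"xyz": [0.025, -0.787, 0], "delta_rot": [0, 0, 0.063], "grip": 5}]}}

```text
time_s: 21.35
position: [0.6372, 0.0996, 0.057]
ee_rot: [-0.493, 0.87, -0.0, -0.001]
wrist_force: [-3.9, -5.2, -2.9]
opening: 0.0194
grip_force: 14.4
```

```bash
python3 - <<'E'
from h import *
tool(None)
s=env.read_state();p=s["position"];print(s["grip_force"],s["wrist_torque"])
v=p[:2]-np.array([.571,-.0055]);print("ang",np.degrees(np.arctan2(v[1],v[0])),"r",np.hypot(*v))
E
```

```text
t 21.35 pos [0.6372 0.0996 0.057 ] yaw -120.87244021755299 q [ 0.4576  0.4578 -0.2561  0.0011 -0.8591 -0.9971] open 0.019378461360485325 F [-3.9311 -5.1845 -2.9333] zaxis [-0.0016 -0.0017 -1.    ]
14.364667979534715 [-1.7611  1.4294 -0.0489]
ang 57.81189445220756 r 0.12418752109995279
```

Call:
{"name": "step_arm", "arguments": {"targets": [{"xyz": [0.075, -0.787, 0], "delta_rot": [0, 0, 0.063], "grip": 5}, {"xyz": [0.075, -0.787, 0], "delta_rot": [0, 0, 0.063], "grip": 5}, {"xyz": [0.025, -0.787, 0], "delta_rot": [0, 0, 0.063], "grip": 5}, {"xyz": [0.025, -0.787, 0], "delta_rot": [0, 0, 0.063], "grip": 5}, {"xyz": [0.025, -0.787, 0], "delta_rot": [0, 0, 0.063], "grip": 5}, {"xyz": [0.025, -0.787, 0], "delta_rot": [0, 0, 0.063], "grip": 5}, {"xyz": [0.025, -0.787, 0], "delta_rot": [0, 0, 0.063], "grip": 5}, {"xyz": [0.025, -0.787, 0], "delta_rot": [0, 0, 0.063], "grip": 5}, {"xyz": [0.025, -0.787, 0], "delta_rot": [0, 0, 0.063], "grip": 5}, {"xyz": [0.025, -0.787, 0], "delta_rot": [0, 0, 0.063], "grip": 5}, {"xyz": [0.025, -0.787, 0], "delta_rot": [0, 0, 0.063], "grip": 5}, {"xyz": [0.025, -0.787, 0], "delta_rot": [0, 0, 0.063], "grip": 5}, {"xyz": [0.025, -0.787, 0], "delta_rot": [0, 0, 0.063], "grip": 5}, {"xyz": [0, 0, 0], "delta_rot": [0, 0, 0], "grip": 5}, {"xyz": [0, 0, 0], "delta_rot": [0, 0, 0], "grip": 5}, {"xyz": [0, 0, 0], "delta_rot": [0, 0, 0], "grip": 5}]}}

```text
time_s: 22.95
position: [0.6939, 0.0186, 0.057]
ee_rot: [-0.107, 0.994, -0.0, -0.001]
wrist_force: [-6.8, -1.0, -0.9]
opening: 0.0193
grip_force: 13.4
```

```bash
python3 - <<'E'
from h import *
tool(None)
s=env.read_state();p=s["position"];print(s["grip_force"],s["wrist_torque"])
C=np.array([.571,-.0055]);v=p[:2]-C;print("ang",np.degrees(np.arctan2(v[1],v[0])),"r",np.hypot(*v))
out=[]
for n,b in(("scene",(150,120)),("side",(170,120))):
    im,d=env.grab_frame(n);out.append(cv2.resize(im[b[1]+30:b[1]+180,b[0]:b[0]+160,::-1],(400,375),interpolation=cv2.INTER_CUBIC));P=cloud(n,d)
    q=near(P,(.757,.034),.04,.042,.07)
    a=np.radians(-130);R=np.array([[np.cos(a),-np.sin(a)],[np.sin(a),np.cos(a)]])
    for c in((.518,.038),(.5615,-.0735)): x=C+R@(np.array(c)-C);print("expect",x);near(P,x,.025,.06,.13)
cv2.imwrite("pics/end.png",np.hstack(out))
E
```

```text
t 22.95 pos [0.6939 0.0186 0.057 ] yaw -167.66279380267147 q [ 0.3069  0.5256 -0.1343  0.0002 -0.9138 -1.6625] open 0.019310954558127872 F [-6.8473 -1.0054 -0.9053] zaxis [-0.0026 -0.001  -1.    ]
13.382306711864658 [-0.3834  2.3199 -0.1014]
ang 11.12008971380939 r 0.12520614172824002
179 bbox mid [0.7564 0.035  0.0506] size [0.0166 0.0591 0.0172] maxz 0.059251047736836183 circ ((0.7564035654067993, 0.03498009964823723), 0.03025990165770054) px 205.49162011173183 278.0391061452514
expect [0.6384 0.0071]
6 bbox mid [0.6427 0.0263 0.0639] size [0.0057 0.0022 0.0049] maxz 0.06640694059493217 circ ((0.6427313089370728, 0.026649922132492065), 0.0030424778815358877) px 232.66666666666666 241.66666666666666
expect [0.525  0.0455]
149 bbox mid [0.527  0.0494 0.0717] size [0.0349 0.0359 0.0223] maxz 0.08279508128650077 circ ((0.5265821218490601, 0.048988353461027145), 0.019313469529151917) px 270.5771812080537 215.63087248322148
29 bbox mid [0.7516 0.0469 0.0497] size [0.0093 0.0328 0.015 ] maxz 0.05722787852293579 circ ((0.7519874572753906, 0.04688343405723572), 0.016903983429074287) px 198.6551724137931 174.55172413793105
expect [0.6384 0.0071]
130 bbox mid [0.6358 0.0096 0.0886] size [0.0314 0.0311 0.0558] maxz 0.1164756354834299 circ ((0.6365196704864502, 0.009548044763505459), 0.01726723648607731) px 229.94615384615383 174.3846153846154
expect [0.525  0.0455]
23 bbox mid [0.5205 0.0479 0.0713] size [0.0285 0.0345 0.0205] maxz 0.08158347830123637 circ ((0.5233497619628906, 0.04808244854211807), 0.017503581941127777) px 250.8695652173913 195.8695652173913
```

View pics/end.png

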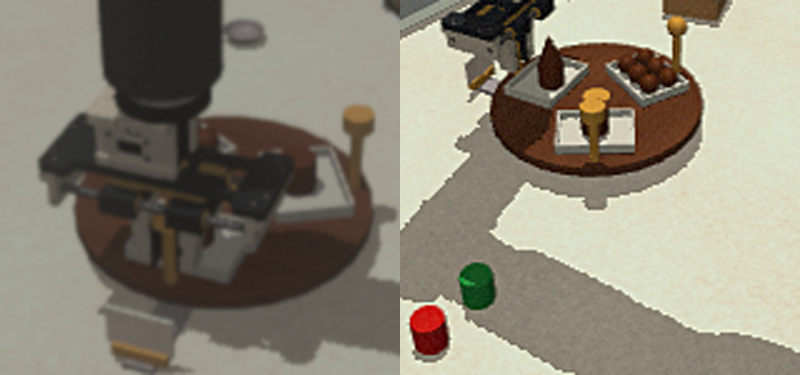

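Left, the gripper holds the post just behind the card at (145,310) in the crop. Right, the cone (550,65) and barrel (597,120) stand in their own dishes. The gripper reads 11.1° against the card's 12.3°, so I'll nudge it 2 mm, settle, and check the angle from the barrel post.

Call:
{"name": "step_arm", "arguments": {"targets": [{"xyz": [0.1, 0.2, 0], "delta_rot": [0, 0, 0], "grip": 5}, {"xyz": [0, 0, 0], "delta_rot": [0, 0, 0], "grip": 5}, {"xyz": [0, 0, 0], "delta_rot": [0, 0, 0], "grip": 5}, {"xyz": [0, 0, 0], "delta_rot": [0, 0, 0], "grip": 5}, {"xyz": [0, 0, 0], "delta_rot": [0, 0, 0], "grip": 5}, {"xyz": [0, 0, 0], "delta_rot": [0, 0, 0], "grip": 5}]}}

```text
time_s: 23.65
position: [0.6934, 0.0209, 0.057]
ee_rot: [-0.108, 0.994, -0.0, -0.0]
wrist_force: [-5.3, -2.2, -0.8]
opening: 0.019
grip_force: 13.5
```

```bash
python3 - <<'E'
from h import *
tool(None); s=env.read_state();print(s["grip_force"],s["joint_vel"])
C=np.array([.571,-.0055])
for n in("scene","side"):
    P=cloud(n,env.grab_frame(n)[1]); q=near(P,C+.125*np.array([np.cos(np.radians(132.3)),np.sin(np.radians(132.3))]),.035,.105,.13)
    v=((q.min(0)+q.max(0))/2)[:2]-C; print(n,"front angle",np.degrees(np.arctan2(v[1],v[0]))-120)
E
```

```text
t 23.65 pos [0.6934 0.0209 0.057 ] yaw -167.62856478134393 q [ 0.3104  0.5241 -0.137   0.0003 -0.9106 -1.6655] open 0.018991785644565575 F [-5.2881 -2.1654 -0.8199] zaxis [-0.0008 -0.0005 -1.    ]
13.475048941327259 [ 0.0014  0.0006 -0.0009 -0.     -0.001  -0.001 ]
149 bbox mid [0.4868 0.0887 0.1155] size [0.0307 0.029  0.0207] maxz 0.12587056943660369 circ ((0.4860711693763733, 0.08969870209693909), 0.017305569723248482) px 292.8255033557047 197.51677852348993
scene front angle 11.783992780920016
93 bbox mid [0.4861 0.0872 0.1149] size [0.0309 0.0293 0.0194] maxz 0.12459133896412337 circ ((0.4856274724006653, 0.08722785860300064), 0.0162887591868639) px 247.49462365591398 193.94623655913978
side front angle 12.507658144567245
```

The angle reads 11.8° and 12.5° against the card's 12.3°, and everything is still with about 13 N of grip. Handing in.

```bash
python3 -c "
from station import env
print(env.close_job())"
```

```text
the job is handed in; nothing more can be done
None
```

I handed the job in: the cone and barrel stand upright in their own dishes, and the gripper holds the carousel still with the cone post within about 1° (1–2 mm) of the card line; the hand-in gave no verdict, and the fingers grip the post's cone-shaped head, not its shaft.

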